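# Brace a paste jar in its holder and unscrew the cap

### The arm

A 6-joint arm with a two-finger parallel gripper is mounted at the origin on the work surface. World frame = base frame: x ahead of the robot, y to its left, z up, the work surface at z = 0. Lengths are in m, angles in rad, forces in N, time in s.
With the tool pointing down it reaches from about 0.25 to 0.85 m from the base axis. Payload 12.5 kg.
Tool frame: the origin (TCP) lies midway between the tips of the shut fingers; the grasp point (between the pads) lies 19 mm behind it; z points along the fingers, y is the line along which they close (so a half turn about z gives the same grasp; the last joint's range is limited). The gripper opens to 93 mm and grips with 3 to 60 N. Pads are 15 mm wide; open, the fingers measure 128 mm over their backs; the gripper's body (75 mm by 188 mm) begins 65 mm behind the grasp point.
Start: joints at [-1.294, 0.351, 1.652, -0, 1.139, -0.085], TCP at [0.195, -0.514, 0.219] pointing down, gripper open.
Joint ranges: [-2.75, 2.75], [-0.79, 2.1], [0.01, 2.65], [-1.57, 4.71], [0.07, 3.14], [-2.87, 2.87]. Speed limits (rad/s): [2.22, 2.22, 2.79, 3.14, 3.14, 3.14].

### API

Orientations are given as a 3x3 rotation matrix whose columns are the frame's x, y, z axes.
In Python, from bench import env, optics gives the robot as it stands. The module is installed in compiled form; this text tells all that it offers.
- The arm moves only by the shell command python3 -m jog 'ROWS' [OPENING] [FORCE]. ROWS is JSON, a list of rows, each an object of numbers: "dx", "dy", "dz": the shift along the world's x, y, z in mm; "turn": the turn about the world's z in rad. In form: [{"dx": .., "dy": .., "dz": .., "turn": ..}, ...]. A call has 1 to 10 rows; each row shifts and turns the commanded pose from where the row before left it; what a row does not reach is not made up. A row lasts 1/10 s, in which the tool goes at most 50 mm and 8.59 degrees, less where a joint would pass 70% of its speed; a pose out of reach is approached as far as the arm can. A call with a gripper value outside its range is refused whole. OPENING is the opening, from -1 (shut) to 1 (fully open), set as the call begins (- or left out, the last holds). The fingers move at their own pace and stop on an object; FORCE is the grip in N (left out, the last holds). Time passes only in rows, so rows that do not move let the fingers close. It gives the time, the measured TCP pose, the force, the opening and the grip force at its end, in the units of the state.
- env.sense(): the state, without advancing time (a new reading comes with each control period).
- optics.snapshot(name): name is "scene" or "side" or "wrist"; returns a dict with "img" (400x640x3 uint8, red, green, blue), "range_z" (400x640 float32, m along the optical axis (not along the pixel's ray), 0 where there is no reading), "fx", "fy", "cx", "cy" (pixels), "distortion" ([k1, k2, p1, p2, k3] as OpenCV has them; the pictures are not rectified), "view" (4x4, takes a point from world to camera coordinates). Camera axes: x right, y down, z forward; pixel columns grow to the right and rows downward; lengths in m; the calibration is good to about 2 mm. A picture is of the moment at which its call begins.
- env.finish_job(): hands the job in; it is judged then, once.
The state is a dict: "t": time; "joints": joint angles; "qvel": joint speeds; "effort": joint torques, N m; "ee_pos": TCP position; "ee_rot": TCP orientation; "ft_force": force on the tool from outside, world axes, zero at the start; "wrist_torque": the same for the moment, N m; "grip_width": finger opening in m; "finger_force": force on a finger pad.
Only numpy, scipy, OpenCV 4.12 (cv2) and the standard library are available. Lean on these libraries where they do the work, as an engineer would, in place of code of your own. Each camera call takes 0.05 s, during which the arm holds its last target. There are 200 camera calls.

### The job

Brace the blue jar in its green holder by folding the grey flap fully down first, with the red one still up, and then the red flap down over it. Then unscrew the tight yellow cap anticlockwise, a bit less than a quarter turn, stop turning once it comes free, lift it straight off and finish while still holding it level just above the jar's mouth, a couple of centimetres clear. The jar must stay seated in the holder, the flaps must stay down, and the contactor, the disc and the can are to be left alone.

Things in the scene. Friction and masses are not known exactly. Their poses are not given: they have to be found in the camera images.
- holder: Green steel box, 150 (its x) x 104 (its y) x 74 mm high, bolted to the bench, open on top; origin at the centre of its underside, z up. The jar stands in it in the middle, in a square rubber cradle which stops it from turning.
- grey_flap (a joint): Hinge of the grey flap, rad: 0 = lying flat (fully down), about 1.55 to 1.85 = standing up or leaning a little outwards, at most 1.95. It stays where it is left; about 2 N near its free edge swings it. Hinge line along the holder's x, on the holder's -y edge, 77 mm above the bench.
- grey_flap_hinge (a point): Middle of the grey flap's hinge line (holder frame 0, -52, 77 mm). The flap is a 3 mm plate, 150 mm along the hinge, 58 mm from hinge to free edge, with a 60 mm wide slot (from 27 mm off the hinge to the free edge) that passes round cap and neck. Push from outside on a solid arm, 52 mm along the hinge from its middle, and follow it over and down; flat, it is 77 mm above the bench.
- red_flap (a joint): Hinge of the red flap, the mirror image of the grey one: 0 = lying flat over the grey flap, about 1.55 to 1.85 = up. Hinge line along the holder's x, on its +y edge, 81.5 mm above the bench. Same stiffness; stays where it is left.
- red_flap_hinge (a point): Middle of the red flap's hinge line (holder frame 0, 52, 81.5 mm), axes as the holder's. Same plate as the grey flap, mirrored: 58 mm from hinge to free edge, slot 60 mm wide. Its top face is 83 mm above the bench when down.
- jar: Blue square jar, 76 x 76 x 66 mm body with a 37 mm round neck up to 107 mm, about 0.6 kg, loose in the cradle (1.5 mm play); origin at the centre of its underside, which stands 6 mm above the bench; z up.
- jar_mouth (a point): Centre of the jar's mouth, the top of the black bar of its seal, on the neck's axis, 113 mm above the jar's underside.
- cap: Yellow cap, 54 mm in diameter, 28 mm high, 40 g, knurled, black mark on top; origin at the centre of its open underside, z up, its x along the mark. Tight, its underside is 95 mm above the bench. Three lugs under thread ridges and a stiff sprung seal hold it tight: it takes some 0.4 to 0.6 N m to turn, so grip firmly (about 45 N). At the start its x axis is 5 degrees anticlockwise of the jar's x.
- cap_center (a point): Centre of the cap, half-way up, 14 mm above its underside; the place to grip, across the diameter from above in any direction. Turned about 50 degrees anticlockwise (seen from above) the cap comes free; it meets a stop after about 86 degrees. At 60 to 80 degrees it lifts straight off; 21 mm up it is clear of the neck. Turned clockwise it meets a stop.
- contactor_mid (a point): Centre of the loose grey and black contactor block, 60 x 45 x 68 mm, to be left alone.
- disc_mid (a point): Centre of the loose yellow grinding disc, 110 mm across, 8 mm thick, lying flat, to be left alone.
- can_mid (a point): Centre of the loose red can, 60 mm across, 85 mm high, to be left alone.
There are look-alikes about, which are no part of the job. Several things have the shape of the cap; the one meant has the colours described above.

How it is judged:
On the way, in this order (a step that is already met when the one before it is completed fails the run):
1. the grey flap is down, the red one still up, the cap still on (value of joint grey_flap below 0.15 rad and value of joint red_flap above 0.8 rad and z of cap in the frame of jar below 0.096 m), for 0.2 s.
2. both flaps are down, the cap still on (value of joint each of grey_flap, red_flap below 0.15 rad and z of cap in the frame of jar below 0.096 m), for 0.2 s.
3. the cap has been turned free and lifted off the neck (z of cap in the frame of jar above 0.115 m and contact force between cap and the fingers above 0.5 N), for 0.1 s.
At the end, for the whole second after the job is handed in: The gripper holds the cap still, level to 0.2 rad, underside 3 to 60 mm above the mouth and within 20 mm of its axis, turned 37 to 143 degrees from tight, touching neither jar nor holder; both flaps within 0.2 rad of flat; the jar within 4 mm of its floor, upright to 0.1 rad (z of cap in the frame of jar_mouth between 0.003 and 0.06 m and horizontal distance between cap and jar_mouth below 0.02 m and angle between cap's own z axis and vertical below 0.2 rad and angle between the x axis of cap and the x axis of jar, either way round above 0.65 rad and contact force between cap and the fingers above 0.5 N and contact force between cap and jar below 0.1 N and contact force between cap and holder below 0.1 N and linear speed of cap below 0.03 m/s and value of joint each of grey_flap, red_flap below 0.2 rad and z of jar in the frame of holder below 0.01 m and angle between jar's own z axis and vertical below 0.1 rad); the arm keeps its last pose, push and grip.
It fails at once if the jar is pulled up out of its seat by more than 8 mm (z of jar in the frame of holder above 0.014 m).
It fails at once if the contactor, the disc or the can is shifted by more than 30 mm (distance of any of contactor_mid, disc_mid, can_mid from where it was at the start of the episode above 0.03 m).
It also fails if it takes over 61 s, if anything falls off the work surface, if the arm or the gripper's body presses on something with over 40 N, if the wrist force passes 120 N, or if a joint passes its speed limit or range.

## Working session

There is one attempt and no reset: what is moved stays moved. The work goes in short steps, Python scripts to look and compute and a shell command to move; the robot and the scene stay as the last step left them, time stands still between calls to the robot, and variables do not carry over. Pictures are saved under pics/ and viewed, at most 10 in all, crops included, and the job is handed in when it is done.

```bash
mkdir -p pics; cat > h.py <<'E'
import numpy as np, cv2
from bench import env, optics
def snap(n):
    s=optics.snapshot(n); np.savez(''+n+'.npz',**{k:np.array(v) for k,v in s.items()}); return s
def load(n): return dict(np.load(''+n+'.npz'))
def world(s,u,v,z=None):
    K=np.array([[s['fx'],0,s['cx']],[0,s['fy'],s['cy']],[0,0,1]],float)
    p=cv2.undistortPoints(np.array([[[u,v]]],float),K,np.array(s['distortion'],float))[0,0]
    V=np.array(s['view']);R,t=V[:3,:3],V[:3,3];d=R.T@np.array([p[0],p[1],1]);o=-R.T@t
    if z is None:
        w=s['range_z'][int(v)-1:int(v)+2,int(u)-1:int(u)+2]; w=w[w>0]; return o+d*np.median(w)
    return o+d*(z-o[2])/d[2]
def save(f,im): cv2.imwrite('pics/'+f,cv2.cvtColor(im,cv2.COLOR_RGB2BGR))
E
python3 - <<'E'
from h import *
for n in('scene','side'): save(n+'0.png',snap(n)['img'])
print(env.sense())
E
```

```text
{'t': 0.1, 'joints': array([-1.29358870e+00,  3.51183949e-01,  1.65234260e+00,  3.30409915e-05,
        1.13912847e+00, -8.46174887e-02]), 'qvel': array([-0.00040974, -0.00174648, -0.00078441,  0.00050536,  0.00043678,
       -0.00018718]), 'effort': array([-5.43609599e-05, -4.98027241e+01, -2.85704488e+01,  6.99650450e-02,
        2.39424210e-02, -4.92079073e-05]), 'ee_pos': array([ 0.19462756, -0.5140809 ,  0.21816105]), 'ee_rot': array([[ 9.35257240e-01,  3.53968679e-01, -2.61872455e-04],
       [ 3.53968756e-01, -9.35256681e-01,  1.03001495e-03],
       [ 1.19675068e-04, -1.05602361e-03, -9.99999435e-01]]), 'ft_force': array([-0.18311207,  0.80690332, -0.73536058]), 'wrist_torque': array([-0.02320591,  0.00782658,  0.0062889 ]), 'finger_force': 0.0, 'grip_width': 0.09305145125530588}
```

View pics/scene0.png

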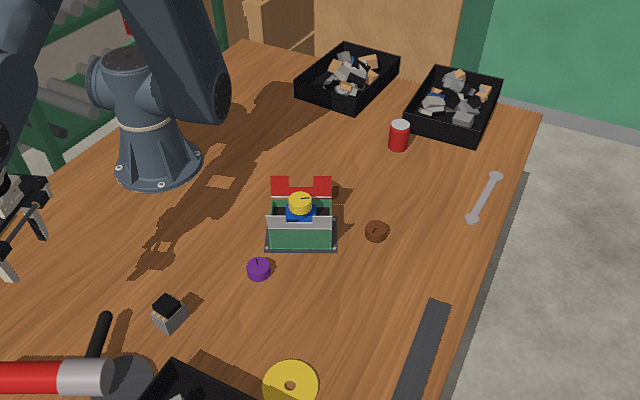

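View pics/side0.png

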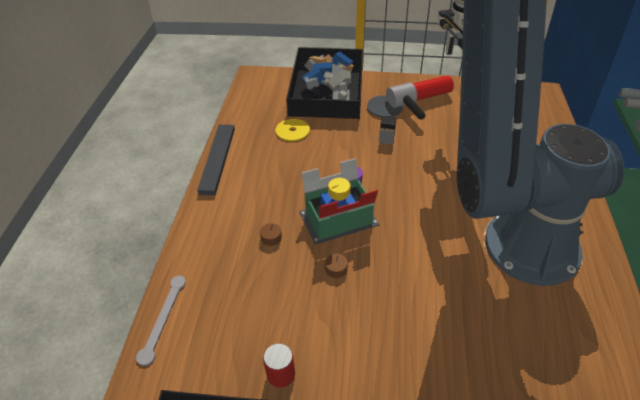

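Candidates for the cap, in the scene view: yellow cap on the blue jar (300,202), purple one (258,268), brown one (376,231). In the side view there is also a second brown one (336,265). The yellow disc is at (290,382). By its colours I choose (300,202) and check it in a crop.

```bash
python3 - <<'E'
from h import *
a=load('scene')['img'][165:260,250:350]; b=load('side')['img'][150:245,290:390]
f=lambda i:cv2.resize(i,None,fx=4,fy=4,interpolation=cv2.INTER_CUBIC)
save('crop.png',np.hstack([f(a),f(b)]))
s=load('scene')
for n in('scene','side'):
    s=load(n); hsv=cv2.cvtColor(s['img'],cv2.COLOR_RGB2HSV)
    def pts(m):
        v,u=np.nonzero(m&(s['range_z']>0))
        return np.array([world(s,x,y) for x,y in zip(u,v)])
    m=np.zeros(hsv.shape[:2],bool)
    m[165:260,250:350] = True if n=='scene' else False
    if n=='side': m[150:245,290:390]=True
    H,S,V=hsv[...,0],hsv[...,1],hsv[...,2]
    for nm,c in (('yellow',(H>22)&(H<32)&(S>150)&(V>120)),('red',((H<4)|(H>175))&(S>180)),('green',(H>45)&(H<85)&(S>80)),('white',(S<50)&(V>130))):
        P=pts(m&c)
        if len(P)<5: continue
        print(n,nm,len(P),P.mean(0).round(3),'min',np.percentile(P,3,0).round(3),'max',np.percentile(P,97,0).round(3))
        if nm in('red','green','white'):
            print('  rect',cv2.minAreaRect((P[:,:2]*1000).astype(np.float32)))
        if nm=='yellow':
            Q=P[P[:,2]>P[:,2].max()-.006]; print('  top',len(Q),Q.mean(0).round(4))
E
```

```text
scene yellow 431 [ 0.512 -0.059  0.118] min [ 0.487 -0.077  0.098] max [ 0.534 -0.031  0.124]
  top 277 [ 0.5088 -0.0533  0.1229]
scene red 844 [0.482 0.001 0.11 ] min [ 0.418 -0.034  0.086] max [0.545 0.035 0.136]
  rect ((423.67926025390625, 16.441329956054688), (108.26737976074219, 238.0904083251953), 75.08767700195312)
scene green 1466 [ 0.523 -0.081  0.043] min [ 0.432 -0.129  0.006] max [0.594 0.019 0.072]
  rect ((488.1093444824219, -20.9073486328125), (153.78689575195312, 182.7463836669922), 28.693016052246094)
scene white 775 [ 0.531 -0.096  0.099] min [ 0.444 -0.139  0.076] max [0.599 0.012 0.132]
  rect ((491.7461242675781, -31.109878540039062), (173.683837890625, 191.7787628173828), 30.128206253051758)
side yellow 376 [ 0.507 -0.041  0.119] min [ 0.484 -0.07   0.102] max [ 0.531 -0.02   0.124]
  top 274 [ 0.5084 -0.0453  0.1227]
side red 364 [0.482 0.007 0.114] min [ 0.419 -0.026  0.095] max [0.542 0.039 0.135]
  rect ((480.9769287109375, 6.525257110595703), (144.9749298095703, 11.558626174926758), 27.5457706451416)
side green 1385 [ 0.506 -0.013  0.045] min [ 0.427 -0.116  0.008] max [0.586 0.031 0.073]
  rect ((507.8589172363281, -45.8570556640625), (153.02499389648438, 104.3426284790039), 27.375944137573242)
side white 51 [ 0.525 -0.099  0.088] min [ 0.409 -0.186  0.003] max [ 0.605 -0.044  0.132]
  rect ((499.0985107421875, -167.8917694091797), (242.2135772705078, 199.35592651367188), 85.84989929199219)
```

View pics/crop.png

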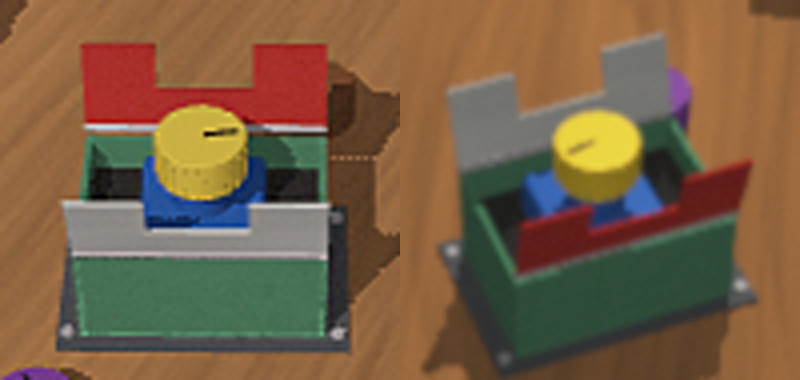

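The scene crop shows the yellow cap at crop (200,145) with a black mark, on the blue jar in the green holder. The red flap stands on the far side (205,80) and the grey flap on the near side (195,230), so the choice is right. The holder is at about (0.508, -0.047), yaw 27.4°, with the red flap on its +y side. I'll approach outside the grey flap with the fingers shut.

```bash
python3 -m jog '[{"dx":20,"dy":22,"turn":0.0117},{"dx":27,"dy":30,"turn":0.0117},{"dx":27,"dy":30,"turn":0.0117},{"dx":27,"dy":30,"turn":0.0117},{"dx":27,"dy":30,"turn":0.0117},{"dx":27,"dy":30,"turn":0.0117},{"dx":27,"dy":30,"turn":0.0117},{"dx":27,"dy":30,"turn":0.0117},{"dx":27,"dy":30,"turn":0.0117},{"dx":27,"dy":30,"turn":0.0117}]' -1 20
```

```text
validation failed for argument at $[0]...
```

```bash
python3 -m jog '[{"dx":20,"dy":22,"dz":0,"turn":0.0117},{"dx":27,"dy":30,"dz":0,"turn":0.0117},{"dx":27,"dy":30,"dz":0,"turn":0.0117},{"dx":27,"dy":30,"dz":0,"turn":0.0117},{"dx":27,"dy":30,"dz":0,"turn":0.0117},{"dx":27,"dy":30,"dz":0,"turn":0.0117},{"dx":27,"dy":30,"dz":0,"turn":0.0117},{"dx":27,"dy":30,"dz":0,"turn":0.0117},{"dx":27,"dy":30,"dz":0,"turn":0.0117},{"dx":27,"dy":30,"dz":0,"turn":0.0117}]' -1 20
```

```text
t: 1.1
ee_pos: [0.4585, -0.2209, 0.2185]
ee_rot: [[0.887, 0.461, -0.0], [0.461, -0.887, 0.0], [-0.0, -0.0, -1.0]]
ft_force: [0.4, -0.3, -0.0]
grip_width: 0.0175
finger_force: 0.0
```

```bash
python3 -m jog '[{"dx":20,"dy":22,"dz":0,"turn":0},{"dx":20,"dy":22,"dz":-20,"turn":0},{"dx":13,"dy":14,"dz":-30,"turn":0},{"dx":0,"dy":0,"dz":-30,"turn":0},{"dx":0,"dy":0,"dz":-18,"turn":0},{"dx":0,"dy":0,"dz":0,"turn":0}]'; python3 - <<'E'
from h import *
s=snap('scene'); save('s1.png',cv2.resize(s['img'][120:270,200:400],None,fx=4,fy=4))
E
```

```text
t: 1.7
ee_pos: [0.5093, -0.1636, 0.1182]
ee_rot: [[0.887, 0.461, -0.005], [0.461, -0.887, 0.002], [-0.003, -0.004, -1.0]]
ft_force: [0.2, 0.1, 0.2]
grip_width: 0.0001
finger_force: 0.0
```

View pics/s1.png

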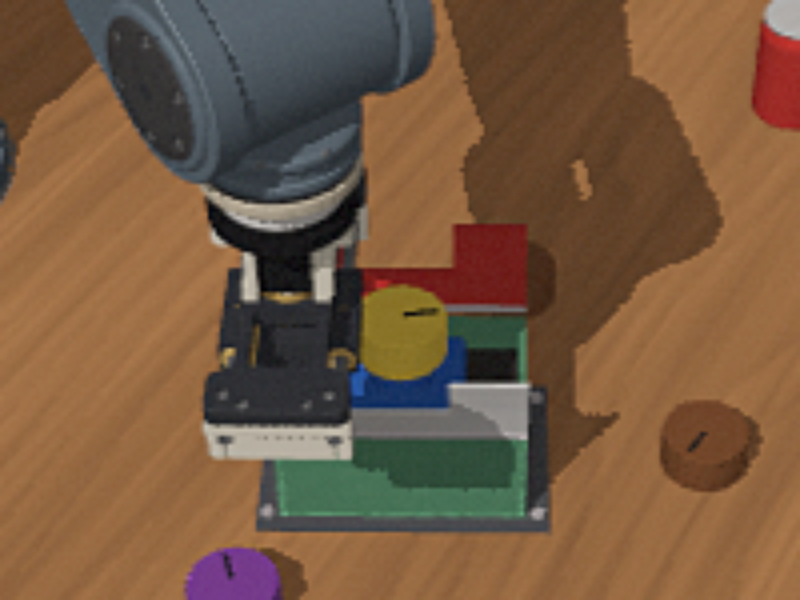

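The closed gripper hangs outside the grey flap's left arm, with its body at crop (280,420), and both flaps are up. I'll push the grey flap over now.

```bash
python3 -m jog '[{"dx":-4.3,"dy":8.3,"dz":0,"turn":0},{"dx":-4.3,"dy":8.3,"dz":0,"turn":0},{"dx":-4.3,"dy":8.3,"dz":0,"turn":0},{"dx":-4.3,"dy":8.3,"dz":0,"turn":0},{"dx":-4.3,"dy":8.3,"dz":0,"turn":0},{"dx":0,"dy":0,"dz":0,"turn":0}]'; python3 - <<'E'
from h import *
s=snap('side'); save('s2.png',cv2.resize(s['img'][140:250,270:410],None,fx=5,fy=5))
E
```

```text
t: 2.35
ee_pos: [0.4885, -0.1217, 0.1207]
ee_rot: [[0.887, 0.461, -0.0], [0.461, -0.887, 0.0], [-0.0, -0.001, -1.0]]
ft_force: [-0.0, 0.4, 0.3]
grip_width: 0.0001
finger_force: 0.0
```

View pics/s2.png

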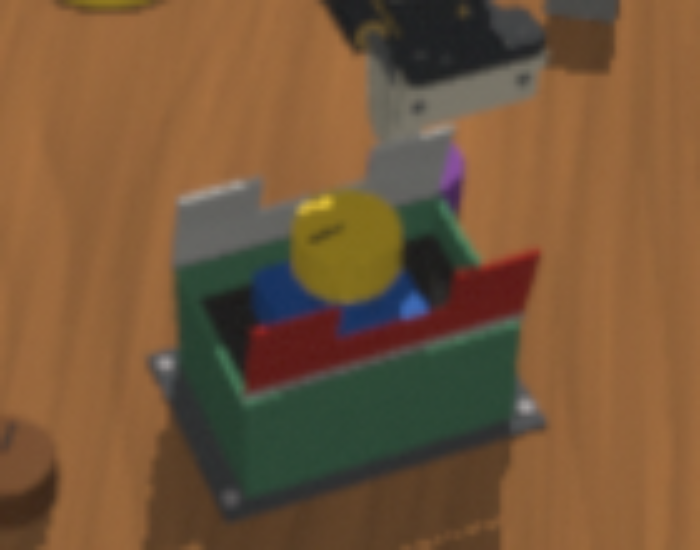

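Nothing has touched yet: the grey flap still stands, just behind the fingers at crop (410,160). I'll follow the arc over and down.

```bash
python3 -m jog '[{"dx":-4.1,"dy":8,"dz":-2,"turn":0},{"dx":-4.3,"dy":8.4,"dz":-4.5,"turn":0},{"dx":-4.1,"dy":8,"dz":-7,"turn":0},{"dx":-3,"dy":5.8,"dz":-9,"turn":0},{"dx":-2,"dy":4,"dz":-10,"turn":0},{"dx":0,"dy":0,"dz":0,"turn":0}]'; python3 - <<'E'
from h import *
s=snap('side'); save('s3.png',cv2.resize(s['img'][140:250,270:410],None,fx=5,fy=5))
E
```

```text
t: 3.0
ee_pos: [0.4706, -0.0879, 0.0865]
ee_rot: [[0.887, 0.461, -0.003], [0.461, -0.887, 0.001], [-0.002, -0.002, -1.0]]
ft_force: [0.2, -0.3, 0.4]
grip_width: 0.0003
finger_force: 0.0
```

View pics/s3.png

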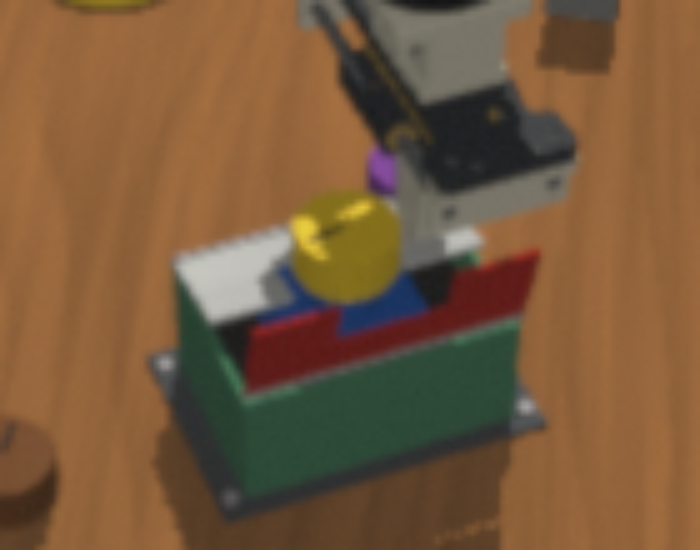

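The grey flap is nearly flat at crop (240,275) and the red one is still up. I'll press it down the rest of the way.

```bash
python3 -m jog '[{"dx":0,"dy":0,"dz":-5,"turn":0},{"dx":0,"dy":0,"dz":-4,"turn":0},{"dx":0,"dy":0,"dz":-2,"turn":0},{"dx":0,"dy":0,"dz":0,"turn":0},{"dx":0,"dy":0,"dz":0,"turn":0}]'
```

```text
t: 3.55
ee_pos: [0.472, -0.0888, 0.0784]
ee_rot: [[0.888, 0.461, 0.001], [0.461, -0.888, -0.0], [0.0, 0.0, -1.0]]
ft_force: [-7.0, 2.1, 23.3]
grip_width: 0.0005
finger_force: 11.6
```

```bash
python3 -m jog '[{"dx":0,"dy":0,"dz":20,"turn":0},{"dx":0,"dy":0,"dz":35,"turn":0},{"dx":0,"dy":0,"dz":35,"turn":0},{"dx":-12,"dy":24,"dz":5,"turn":0},{"dx":-12,"dy":24,"dz":0,"turn":0},{"dx":-12,"dy":24,"dz":0,"turn":0},{"dx":-12,"dy":24,"dz":0,"turn":0},{"dx":0,"dy":0,"dz":-22,"turn":0},{"dx":0,"dy":0,"dz":-26,"turn":0},{"dx":0,"dy":0,"dz":0,"turn":0}]'; python3 - <<'E'
from h import *
s=snap('scene'); save('s4.png',cv2.resize(s['img'][140:270,220:380],None,fx=4,fy=4))
E
```

```text
t: 4.55
ee_pos: [0.4221, 0.0075, 0.122]
ee_rot: [[0.887, 0.461, -0.005], [0.461, -0.888, 0.0], [-0.004, -0.002, -1.0]]
ft_force: [-0.3, 0.0, 0.9]
grip_width: 0.0005
finger_force: 0.0
```

View pics/s4.png

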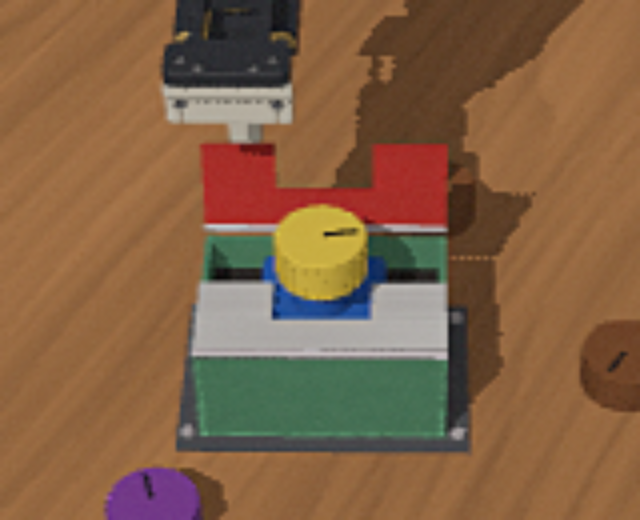

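The grey flap is flat at crop (320,320), the red one stands, and the finger tip is behind its left arm at crop (245,132). I'll fold the red flap the same way.

```bash
python3 -m jog '[{"dx":3.5,"dy":-6.7,"dz":0,"turn":0},{"dx":3.5,"dy":-6.7,"dz":0,"turn":0},{"dx":3.5,"dy":-6.7,"dz":0,"turn":0},{"dx":3.5,"dy":-6.7,"dz":0,"turn":0},{"dx":4.1,"dy":-8,"dz":-2,"turn":0},{"dx":4.3,"dy":-8.4,"dz":-4.5,"turn":0},{"dx":4.1,"dy":-8,"dz":-7,"turn":0},{"dx":3,"dy":-5.8,"dz":-9,"turn":0},{"dx":2,"dy":-4,"dz":-10,"turn":0},{"dx":0,"dy":0,"dz":0,"turn":0}]'; python3 -m jog '[{"dx":0,"dy":0,"dz":-4,"turn":0},{"dx":0,"dy":0,"dz":-3,"turn":0},{"dx":0,"dy":0,"dz":0,"turn":0},{"dx":0,"dy":0,"dz":0,"turn":0}]'
```

```text
t: 5.6
ee_pos: [0.4546, -0.054, 0.09]
ee_rot: [[0.888, 0.46, -0.002], [0.46, -0.888, 0.0], [-0.002, -0.002, -1.0]]
ft_force: [-0.6, 1.2, 0.5]
grip_width: 0.0003
finger_force: 0.0
t: 6.0
ee_pos: [0.4551, -0.0535, 0.0847]
ee_rot: [[0.887, 0.461, -0.0], [0.461, -0.887, 0.0], [-0.0, -0.0, -1.0]]
ft_force: [0.0, -0.6, -0.9]
grip_width: 0.0006
finger_force: 0.0
```

```bash
python3 -m jog '[{"dx":0,"dy":0,"dz":-2,"turn":0},{"dx":0,"dy":0,"dz":-1,"turn":0},{"dx":0,"dy":0,"dz":0,"turn":0},{"dx":0,"dy":0,"dz":0,"turn":0}]'
```

```text
t: 6.4
ee_pos: [0.4555, -0.0536, 0.0829]
ee_rot: [[0.887, 0.461, 0.001], [0.461, -0.887, -0.0], [0.001, 0.0, -1.0]]
ft_force: [-7.4, 1.8, 21.7]
grip_width: 0.0004
finger_force: 11.0
```

```bash
python3 -m jog '[{"dx":0,"dy":0,"dz":20,"turn":0},{"dx":0,"dy":0,"dz":35,"turn":0},{"dx":0,"dy":0,"dz":35,"turn":0},{"dx":18,"dy":2,"dz":10,"turn":0},{"dx":18,"dy":2,"dz":0,"turn":0},{"dx":17,"dy":1.5,"dz":0,"turn":0},{"dx":0,"dy":0,"dz":0,"turn":0},{"dx":0,"dy":0,"dz":0,"turn":0}]' 1 45; python3 - <<'E'
from h import *
w=snap('wrist'); save('w5.png',w['img'])
for n in('side','wrist','scene'):
    s=snap(n); hsv=cv2.cvtColor(s['img'],cv2.COLOR_RGB2HSV); H,S=hsv[...,0],hsv[...,1]
    v,u=np.nonzero((H>22)&(H<32)&(S>150)&(s['range_z']>0))
    P=np.array([world(s,x,y) for x,y in zip(u,v)])
    k=(np.hypot(P[:,0]-.5085,P[:,1]+.048)<.045)&(P[:,2]>.117)
    if k.sum()>5:print(n,k.sum(),P[k].mean(0).round(4),cv2.minEnclosingCircle((P[k][:,:2]*1000).astype(np.float32)))
E
```

```text
t: 7.2
ee_pos: [0.5076, -0.048, 0.1812]
ee_rot: [[0.887, 0.461, -0.001], [0.461, -0.887, 0.0], [-0.001, -0.001, -1.0]]
ft_force: [0.6, 0.2, -0.4]
grip_width: 0.0594
finger_force: 0.0
side 275 [ 0.5084 -0.0439  0.1226] ((509.27838134765625, -47.26020812988281), 27.86343765258789)
wrist 3439 [ 0.5071 -0.0498  0.1236] ((506.1751403808594, -50.377925872802734), 27.29193115234375)
scene 307 [ 0.51   -0.0545  0.1234] ((508.88494873046875, -51.890159606933594), 26.930702209472656)
```

View pics/w5.png

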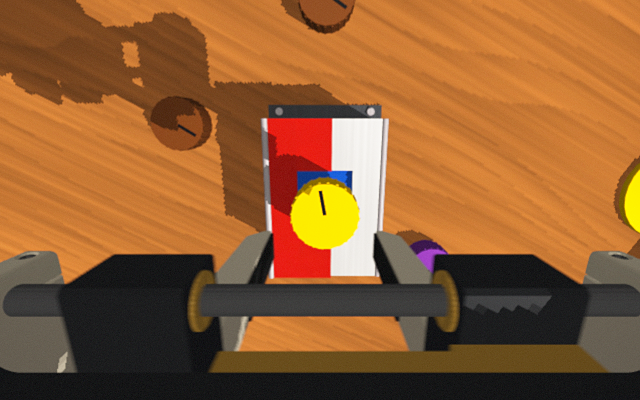

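Both flaps lie flat: red at (300,200), grey at (360,200). The cap is at (324,213), about (0.508, -0.0495). I'll let the fingers open fully, then go down over it.

```bash
python3 -m jog '[{"dx":0.5,"dy":-1.5,"dz":0,"turn":0},{"dx":0,"dy":0,"dz":0,"turn":0},{"dx":0,"dy":0,"dz":-5,"turn":0},{"dx":0,"dy":0,"dz":-20,"turn":0},{"dx":0,"dy":0,"dz":-25,"turn":0},{"dx":0,"dy":0,"dz":-25,"turn":0},{"dx":0,"dy":0,"dz":-14,"turn":0},{"dx":0,"dy":0,"dz":0,"turn":0},{"dx":0,"dy":0,"dz":0,"turn":0}]' 1 && python3 -m jog '[{"dx":0,"dy":0,"dz":0,"turn":0},{"dx":0,"dy":0,"dz":0,"turn":0},{"dx":0,"dy":0,"dz":0,"turn":0},{"dx":0,"dy":0,"dz":0,"turn":0},{"dx":0,"dy":0,"dz":0,"turn":0},{"dx":0,"dy":0,"dz":0,"turn":0},{"dx":0,"dy":0,"dz":0,"turn":0},{"dx":0,"dy":0,"dz":0,"turn":0}]' -1 48
```

```text
t: 8.3
ee_pos: [0.5088, -0.0497, 0.0928]
ee_rot: [[0.888, 0.461, -0.0], [0.461, -0.888, 0.0], [-0.0, -0.0, -1.0]]
ft_force: [0.4, 0.7, -0.4]
grip_width: 0.0933
finger_force: 0.0
t: 9.1
ee_pos: [0.5085, -0.0495, 0.0927]
ee_rot: [[0.888, 0.461, -0.0], [0.461, -0.888, 0.0], [-0.0, -0.0, -1.0]]
ft_force: [-2.1, 3.8, 4.3]
grip_width: 0.053
finger_force: 48.0
```

```bash
python3 -m jog '[{"dx":0,"dy":0,"dz":0,"turn":0.05},{"dx":0,"dy":0,"dz":0,"turn":0.05},{"dx":0,"dy":0,"dz":0,"turn":0.07},{"dx":0,"dy":0,"dz":0,"turn":0.07},{"dx":0,"dy":0,"dz":0,"turn":0.07},{"dx":0,"dy":0,"dz":0,"turn":0.07},{"dx":0,"dy":0,"dz":0,"turn":0.07},{"dx":0,"dy":0,"dz":0,"turn":0.07},{"dx":0,"dy":0,"dz":0,"turn":0.07},{"dx":0,"dy":0,"dz":0,"turn":0.07}]' - 50; python3 - <<'E'
from h import *
s=env.sense(); print(s['wrist_torque'])
w=snap('wrist'); save('w6.png',w['img'][100:300,180:480])
E
```

```text
t: 10.1
ee_pos: [0.5081, -0.0492, 0.0927]
ee_rot: [[0.417, 0.909, -0.001], [0.909, -0.417, 0.001], [0.0, -0.002, -1.0]]
ft_force: [-6.0, 6.3, 8.3]
grip_width: 0.0533
finger_force: 50.0
[ 0.8887682   0.85435497 -0.25575919]
```

View pics/w6.png

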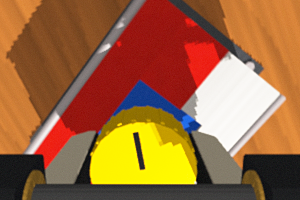

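The mark at (139,150) keeps its direction relative to the gripper, so the cap turns with it without slipping, about 38° so far. I'll continue to about 67°.

```bash
python3 -m jog '[{"dx":0,"dy":0,"dz":0,"turn":0.07},{"dx":0,"dy":0,"dz":0,"turn":0.07},{"dx":0,"dy":0,"dz":0,"turn":0.07},{"dx":0,"dy":0,"dz":0,"turn":0.07},{"dx":0,"dy":0,"dz":0,"turn":0.07},{"dx":0,"dy":0,"dz":0,"turn":0.07},{"dx":0,"dy":0,"dz":0,"turn":0.06},{"dx":0,"dy":0,"dz":0,"turn":0},{"dx":0,"dy":0,"dz":0,"turn":0}]'; python3 -c "
from bench import env
import numpy as np
s=env.sense();print(s['wrist_torque'],np.degrees(np.arctan2(s['ee_rot'][1,0],s['ee_rot'][0,0]))-27.4)"
```

```text
t: 11.05
ee_pos: [0.5076, -0.0492, 0.0927]
ee_rot: [[-0.048, 0.999, -0.003], [0.999, 0.048, 0.001], [0.001, -0.003, -1.0]]
ft_force: [-9.0, 3.7, 8.8]
grip_width: 0.0532
finger_force: 50.0
[ 0.76509499  1.30559721 -0.18552588] 65.3421481794285
```

```bash
python3 -m jog '[{"dx":0,"dy":0,"dz":2,"turn":0},{"dx":0,"dy":0,"dz":2,"turn":0},{"dx":0,"dy":0,"dz":2,"turn":0},{"dx":0,"dy":0,"dz":2,"turn":0},{"dx":0,"dy":0,"dz":0,"turn":0}]'
```

```text
t: 11.55
ee_pos: [0.5093, -0.0498, 0.1011]
ee_rot: [[-0.048, 0.999, 0.001], [0.999, 0.048, -0.0], [-0.0, 0.001, -1.0]]
ft_force: [-0.7, 1.8, -0.3]
grip_width: 0.0532
finger_force: 50.0
```

```bash
python3 -m jog '[{"dx":0,"dy":0,"dz":4,"turn":0},{"dx":0,"dy":0,"dz":5,"turn":0},{"dx":0,"dy":0,"dz":6,"turn":0},{"dx":0,"dy":0,"dz":7,"turn":0},{"dx":0,"dy":0,"dz":7,"turn":0},{"dx":0,"dy":0,"dz":5,"turn":0},{"dx":0,"dy":0,"dz":3,"turn":0},{"dx":0,"dy":0,"dz":0,"turn":0},{"dx":0,"dy":0,"dz":0,"turn":0},{"dx":0,"dy":0,"dz":0,"turn":0}]'; python3 - <<'E'
from h import *
s=snap('side'); save('s7.png',cv2.resize(s['img'][120:250,260:420],None,fx=4,fy=4))
E
```

```text
t: 12.55
ee_pos: [0.5085, -0.0497, 0.1374]
ee_rot: [[-0.048, 0.999, -0.001], [0.999, 0.048, 0.0], [0.0, -0.001, -1.0]]
ft_force: [-0.4, 0.1, 0.0]
grip_width: 0.0532
finger_force: 50.0
```

View pics/s7.png

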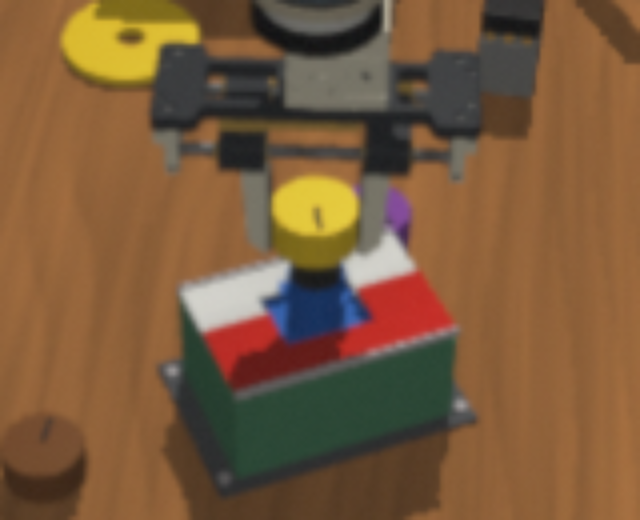

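The cap is held level at crop (316,220) above the black seal at (316,275). The jar is seated and both flaps are down.

```bash
python3 -c "
from bench import env
print(env.finish_job())"
```

```text
the job is handed in; nothing more can be done
None
```

I folded the grey flap down, then the red one over it, turned the yellow cap about 65° anticlockwise and lifted it off. I handed the job in at about 12.6 s with the cap held level about 2 cm above the jar's mouth, but the hand-in gave no verdict.

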